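# Move filter crucibles from drying rack to suction manifold in sample order

### The job

Move the four white filter crucibles from the steel rack into the rubber collars of the grey suction manifold: they are unmarked and only their place in the row tells the samples apart, so take them one at a time, starting at the rack's wire-handle end, and fill the collars in turn starting at the end with the vacuum valve (nearest the handle goes nearest the valve, and so on down the row). Lower each one gently into its conical collar until it just sits upright by its own weight and let go; do not press it down, for it would wedge.

Things in the scene. Friction and masses are not known exactly. Their poses are not given: they have to be found in the camera images.
- crucible_a: white porcelain filter crucible, open top, 54 mm high, four alike; conical foot, 24 mm wide below, 38 mm at 26 mm height, then a straight 38 mm cylinder to the rim; 50 g. Origin: centre of underside, z up. Starts upright in one of the rack's 5 mm deep pockets (which one varies), underside 9 mm above the bench. Grip the outside just under the rim: seated, its lowest 20 mm are inside the collar
- crucible_b: white porcelain filter crucible, open top, 54 mm high, four alike; conical foot, 24 mm wide below, 38 mm at 26 mm height, then a straight 38 mm cylinder to the rim; 50 g. Origin: centre of underside, z up. Starts upright in one of the rack's 5 mm deep pockets (which one varies), underside 9 mm above the bench. Grip the outside just under the rim: seated, its lowest 20 mm are inside the collar
- crucible_c: white porcelain filter crucible, open top, 54 mm high, four alike; conical foot, 24 mm wide below, 38 mm at 26 mm height, then a straight 38 mm cylinder to the rim; 50 g. Origin: centre of underside, z up. Starts upright in one of the rack's 5 mm deep pockets (which one varies), underside 9 mm above the bench. Grip the outside just under the rim: seated, its lowest 20 mm are inside the collar
- crucible_d: white porcelain filter crucible, open top, 54 mm high, four alike; conical foot, 24 mm wide below, 38 mm at 26 mm height, then a straight 38 mm cylinder to the rim; 50 g. Origin: centre of underside, z up. Starts upright in one of the rack's 5 mm deep pockets (which one varies), underside 9 mm above the bench. Grip the outside just under the rim: seated, its lowest 20 mm are inside the collar
- collar_a: black rubber collar, four alike in a straight row 66 mm apart on the fixed grey manifold (356x56x40 mm); order of names varies. 30 mm high, 47 mm wide at the top, conical seat of the crucible's taper, mouth 35 mm wide. Fixed. Origin: centre of underside, 40 mm above the bench, z up; mouth at +30 mm. A seated crucible's underside is 9 mm above this origin
- collar_b: black rubber collar, four alike in a straight row 66 mm apart on the fixed grey manifold (356x56x40 mm); order of names varies. 30 mm high, 47 mm wide at the top, conical seat of the crucible's taper, mouth 35 mm wide. Fixed. Origin: centre of underside, 40 mm above the bench, z up; mouth at +30 mm. A seated crucible's underside is 9 mm above this origin
- collar_c: black rubber collar, four alike in a straight row 66 mm apart on the fixed grey manifold (356x56x40 mm); order of names varies. 30 mm high, 47 mm wide at the top, conical seat of the crucible's taper, mouth 35 mm wide. Fixed. Origin: centre of underside, 40 mm above the bench, z up; mouth at +30 mm. A seated crucible's underside is 9 mm above this origin
- collar_d: black rubber collar, four alike in a straight row 66 mm apart on the fixed grey manifold (356x56x40 mm); order of names varies. 30 mm high, 47 mm wide at the top, conical seat of the crucible's taper, mouth 35 mm wide. Fixed. Origin: centre of underside, 40 mm above the bench, z up; mouth at +30 mm. A seated crucible's underside is 9 mm above this origin
- rack_handle: upright U-shaped steel wire handle, 58 mm wide, 45 mm high, across one end of the fixed steel rack (356x78x16 mm); the other end has two low studs. Which end varies. Origin: middle of its foot, 14 mm above the bench; y along the row, x across it. The pocket centres lie 56, 122, 188 and 254 mm from it along +y or -y, where the rack is
- vacuum_valve: vacuum valve, brass with a white knob, 37 mm high, 29 mm wide, its ribbed nozzle along +x, on the manifold at one end of the collar row; the other end has a low hexagonal plug. Which end varies. Fixed, not to be turned. Origin: centre of underside, 40 mm above the bench. The collar centres lie in line 56, 122, 188 and 254 mm from it

How it is judged:
On the way, in this order (a step that is already met when the one before it is completed fails the run):
1. the crucible from the first rack place (counted from the wire handle) sits in the first collar (counted from the valve) and is let go, those after it still stand in their rack places (((horizontal distance between crucible_a and vacuum_valve between 0.051 and 0.061 m and x of crucible_a in the frame of vacuum_valve between -0.005 and 0.005 m and z of crucible_a in the frame of vacuum_valve between 0.006 and 0.015 m) or (horizontal distance between crucible_b and vacuum_valve between 0.051 and 0.061 m and x of crucible_b in the frame of vacuum_valve between -0.005 and 0.005 m and z of crucible_b in the frame of vacuum_valve between 0.006 and 0.015 m) or (horizontal distance between crucible_c and vacuum_valve between 0.051 and 0.061 m and x of crucible_c in the frame of vacuum_valve between -0.005 and 0.005 m and z of crucible_c in the frame of vacuum_valve between 0.006 and 0.015 m) or (horizontal distance between crucible_d and vacuum_valve between 0.051 and 0.061 m and x of crucible_d in the frame of vacuum_valve between -0.005 and 0.005 m and z of crucible_d in the frame of vacuum_valve between 0.006 and 0.015 m)) and ((horizontal distance between crucible_a and rack_handle between 0.107 and 0.137 m and x of crucible_a in the frame of rack_handle between -0.012 and 0.012 m and z of crucible_a in the frame of rack_handle between -0.012 and 0.005 m) or (horizontal distance between crucible_b and rack_handle between 0.107 and 0.137 m and x of crucible_b in the frame of rack_handle between -0.012 and 0.012 m and z of crucible_b in the frame of rack_handle between -0.012 and 0.005 m) or (horizontal distance between crucible_c and rack_handle between 0.107 and 0.137 m and x of crucible_c in the frame of rack_handle between -0.012 and 0.012 m and z of crucible_c in the frame of rack_handle between -0.012 and 0.005 m) or (horizontal distance between crucible_d and rack_handle between 0.107 and 0.137 m and x of crucible_d in the frame of rack_handle between -0.012 and 0.012 m and z of crucible_d in the frame of rack_handle between -0.012 and 0.005 m)) and ((horizontal distance between crucible_a and rack_handle between 0.173 and 0.203 m and x of crucible_a in the frame of rack_handle between -0.012 and 0.012 m and z of crucible_a in the frame of rack_handle between -0.012 and 0.005 m) or (horizontal distance between crucible_b and rack_handle between 0.173 and 0.203 m and x of crucible_b in the frame of rack_handle between -0.012 and 0.012 m and z of crucible_b in the frame of rack_handle between -0.012 and 0.005 m) or (horizontal distance between crucible_c and rack_handle between 0.173 and 0.203 m and x of crucible_c in the frame of rack_handle between -0.012 and 0.012 m and z of crucible_c in the frame of rack_handle between -0.012 and 0.005 m) or (horizontal distance between crucible_d and rack_handle between 0.173 and 0.203 m and x of crucible_d in the frame of rack_handle between -0.012 and 0.012 m and z of crucible_d in the frame of rack_handle between -0.012 and 0.005 m)) and ((horizontal distance between crucible_a and rack_handle between 0.239 and 0.269 m and x of crucible_a in the frame of rack_handle between -0.012 and 0.012 m and z of crucible_a in the frame of rack_handle between -0.012 and 0.005 m) or (horizontal distance between crucible_b and rack_handle between 0.239 and 0.269 m and x of crucible_b in the frame of rack_handle between -0.012 and 0.012 m and z of crucible_b in the frame of rack_handle between -0.012 and 0.005 m) or (horizontal distance between crucible_c and rack_handle between 0.239 and 0.269 m and x of crucible_c in the frame of rack_handle between -0.012 and 0.012 m and z of crucible_c in the frame of rack_handle between -0.012 and 0.005 m) or (horizontal distance between crucible_d and rack_handle between 0.239 and 0.269 m and x of crucible_d in the frame of rack_handle between -0.012 and 0.012 m and z of crucible_d in the frame of rack_handle between -0.012 and 0.005 m)) and contact force between each of crucible_a, crucible_b, crucible_c, crucible_d and the fingers below 0.05 N), for 0.2 s.
2. the crucible from the second rack place (counted from the wire handle) sits in the second collar (counted from the valve) and is let go, those after it still stand in their rack places (((horizontal distance between crucible_a and vacuum_valve between 0.117 and 0.127 m and x of crucible_a in the frame of vacuum_valve between -0.005 and 0.005 m and z of crucible_a in the frame of vacuum_valve between 0.006 and 0.015 m) or (horizontal distance between crucible_b and vacuum_valve between 0.117 and 0.127 m and x of crucible_b in the frame of vacuum_valve between -0.005 and 0.005 m and z of crucible_b in the frame of vacuum_valve between 0.006 and 0.015 m) or (horizontal distance between crucible_c and vacuum_valve between 0.117 and 0.127 m and x of crucible_c in the frame of vacuum_valve between -0.005 and 0.005 m and z of crucible_c in the frame of vacuum_valve between 0.006 and 0.015 m) or (horizontal distance between crucible_d and vacuum_valve between 0.117 and 0.127 m and x of crucible_d in the frame of vacuum_valve between -0.005 and 0.005 m and z of crucible_d in the frame of vacuum_valve between 0.006 and 0.015 m)) and ((horizontal distance between crucible_a and rack_handle between 0.173 and 0.203 m and x of crucible_a in the frame of rack_handle between -0.012 and 0.012 m and z of crucible_a in the frame of rack_handle between -0.012 and 0.005 m) or (horizontal distance between crucible_b and rack_handle between 0.173 and 0.203 m and x of crucible_b in the frame of rack_handle between -0.012 and 0.012 m and z of crucible_b in the frame of rack_handle between -0.012 and 0.005 m) or (horizontal distance between crucible_c and rack_handle between 0.173 and 0.203 m and x of crucible_c in the frame of rack_handle between -0.012 and 0.012 m and z of crucible_c in the frame of rack_handle between -0.012 and 0.005 m) or (horizontal distance between crucible_d and rack_handle between 0.173 and 0.203 m and x of crucible_d in the frame of rack_handle between -0.012 and 0.012 m and z of crucible_d in the frame of rack_handle between -0.012 and 0.005 m)) and ((horizontal distance between crucible_a and rack_handle between 0.239 and 0.269 m and x of crucible_a in the frame of rack_handle between -0.012 and 0.012 m and z of crucible_a in the frame of rack_handle between -0.012 and 0.005 m) or (horizontal distance between crucible_b and rack_handle between 0.239 and 0.269 m and x of crucible_b in the frame of rack_handle between -0.012 and 0.012 m and z of crucible_b in the frame of rack_handle between -0.012 and 0.005 m) or (horizontal distance between crucible_c and rack_handle between 0.239 and 0.269 m and x of crucible_c in the frame of rack_handle between -0.012 and 0.012 m and z of crucible_c in the frame of rack_handle between -0.012 and 0.005 m) or (horizontal distance between crucible_d and rack_handle between 0.239 and 0.269 m and x of crucible_d in the frame of rack_handle between -0.012 and 0.012 m and z of crucible_d in the frame of rack_handle between -0.012 and 0.005 m)) and contact force between each of crucible_a, crucible_b, crucible_c, crucible_d and the fingers below 0.05 N), for 0.2 s.
3. the crucible from the third rack place (counted from the wire handle) sits in the third collar (counted from the valve) and is let go, those after it still stand in their rack places (((horizontal distance between crucible_a and vacuum_valve between 0.183 and 0.193 m and x of crucible_a in the frame of vacuum_valve between -0.005 and 0.005 m and z of crucible_a in the frame of vacuum_valve between 0.006 and 0.015 m) or (horizontal distance between crucible_b and vacuum_valve between 0.183 and 0.193 m and x of crucible_b in the frame of vacuum_valve between -0.005 and 0.005 m and z of crucible_b in the frame of vacuum_valve between 0.006 and 0.015 m) or (horizontal distance between crucible_c and vacuum_valve between 0.183 and 0.193 m and x of crucible_c in the frame of vacuum_valve between -0.005 and 0.005 m and z of crucible_c in the frame of vacuum_valve between 0.006 and 0.015 m) or (horizontal distance between crucible_d and vacuum_valve between 0.183 and 0.193 m and x of crucible_d in the frame of vacuum_valve between -0.005 and 0.005 m and z of crucible_d in the frame of vacuum_valve between 0.006 and 0.015 m)) and ((horizontal distance between crucible_a and rack_handle between 0.239 and 0.269 m and x of crucible_a in the frame of rack_handle between -0.012 and 0.012 m and z of crucible_a in the frame of rack_handle between -0.012 and 0.005 m) or (horizontal distance between crucible_b and rack_handle between 0.239 and 0.269 m and x of crucible_b in the frame of rack_handle between -0.012 and 0.012 m and z of crucible_b in the frame of rack_handle between -0.012 and 0.005 m) or (horizontal distance between crucible_c and rack_handle between 0.239 and 0.269 m and x of crucible_c in the frame of rack_handle between -0.012 and 0.012 m and z of crucible_c in the frame of rack_handle between -0.012 and 0.005 m) or (horizontal distance between crucible_d and rack_handle between 0.239 and 0.269 m and x of crucible_d in the frame of rack_handle between -0.012 and 0.012 m and z of crucible_d in the frame of rack_handle between -0.012 and 0.005 m)) and contact force between each of crucible_a, crucible_b, crucible_c, crucible_d and the fingers below 0.05 N), for 0.2 s.
4. the crucible from the fourth rack place (counted from the wire handle) sits in the fourth collar (counted from the valve) and is let go, and so all four are moved (((horizontal distance between crucible_a and vacuum_valve between 0.249 and 0.259 m and x of crucible_a in the frame of vacuum_valve between -0.005 and 0.005 m and z of crucible_a in the frame of vacuum_valve between 0.006 and 0.015 m) or (horizontal distance between crucible_b and vacuum_valve between 0.249 and 0.259 m and x of crucible_b in the frame of vacuum_valve between -0.005 and 0.005 m and z of crucible_b in the frame of vacuum_valve between 0.006 and 0.015 m) or (horizontal distance between crucible_c and vacuum_valve between 0.249 and 0.259 m and x of crucible_c in the frame of vacuum_valve between -0.005 and 0.005 m and z of crucible_c in the frame of vacuum_valve between 0.006 and 0.015 m) or (horizontal distance between crucible_d and vacuum_valve between 0.249 and 0.259 m and x of crucible_d in the frame of vacuum_valve between -0.005 and 0.005 m and z of crucible_d in the frame of vacuum_valve between 0.006 and 0.015 m)) and contact force between each of crucible_a, crucible_b, crucible_c, crucible_d and the fingers below 0.05 N), for 0.2 s.
At the end, for the whole second after the job is handed in: each of the four collars holds one crucible, its axis within 5 mm of the collar's, its underside 6 to 15 mm above the collar's underside, upright within 0.1 rad, released and at rest; they were moved one at a time, from the handle's end of the rack to the collars counted from the valve (all of step 4 and ((horizontal distance between crucible_a and vacuum_valve between 0.051 and 0.061 m and x of crucible_a in the frame of vacuum_valve between -0.005 and 0.005 m and z of crucible_a in the frame of vacuum_valve between 0.006 and 0.015 m) or (horizontal distance between crucible_b and vacuum_valve between 0.051 and 0.061 m and x of crucible_b in the frame of vacuum_valve between -0.005 and 0.005 m and z of crucible_b in the frame of vacuum_valve between 0.006 and 0.015 m) or (horizontal distance between crucible_c and vacuum_valve between 0.051 and 0.061 m and x of crucible_c in the frame of vacuum_valve between -0.005 and 0.005 m and z of crucible_c in the frame of vacuum_valve between 0.006 and 0.015 m) or (horizontal distance between crucible_d and vacuum_valve between 0.051 and 0.061 m and x of crucible_d in the frame of vacuum_valve between -0.005 and 0.005 m and z of crucible_d in the frame of vacuum_valve between 0.006 and 0.015 m)) and ((horizontal distance between crucible_a and vacuum_valve between 0.117 and 0.127 m and x of crucible_a in the frame of vacuum_valve between -0.005 and 0.005 m and z of crucible_a in the frame of vacuum_valve between 0.006 and 0.015 m) or (horizontal distance between crucible_b and vacuum_valve between 0.117 and 0.127 m and x of crucible_b in the frame of vacuum_valve between -0.005 and 0.005 m and z of crucible_b in the frame of vacuum_valve between 0.006 and 0.015 m) or (horizontal distance between crucible_c and vacuum_valve between 0.117 and 0.127 m and x of crucible_c in the frame of vacuum_valve between -0.005 and 0.005 m and z of crucible_c in the frame of vacuum_valve between 0.006 and 0.015 m) or (horizontal distance between crucible_d and vacuum_valve between 0.117 and 0.127 m and x of crucible_d in the frame of vacuum_valve between -0.005 and 0.005 m and z of crucible_d in the frame of vacuum_valve between 0.006 and 0.015 m)) and ((horizontal distance between crucible_a and vacuum_valve between 0.183 and 0.193 m and x of crucible_a in the frame of vacuum_valve between -0.005 and 0.005 m and z of crucible_a in the frame of vacuum_valve between 0.006 and 0.015 m) or (horizontal distance between crucible_b and vacuum_valve between 0.183 and 0.193 m and x of crucible_b in the frame of vacuum_valve between -0.005 and 0.005 m and z of crucible_b in the frame of vacuum_valve between 0.006 and 0.015 m) or (horizontal distance between crucible_c and vacuum_valve between 0.183 and 0.193 m and x of crucible_c in the frame of vacuum_valve between -0.005 and 0.005 m and z of crucible_c in the frame of vacuum_valve between 0.006 and 0.015 m) or (horizontal distance between crucible_d and vacuum_valve between 0.183 and 0.193 m and x of crucible_d in the frame of vacuum_valve between -0.005 and 0.005 m and z of crucible_d in the frame of vacuum_valve between 0.006 and 0.015 m)) and angle between each of crucible_a, crucible_b, crucible_c, crucible_d's own z axis and vertical below 0.1 rad and linear speed of each of crucible_a, crucible_b, crucible_c, crucible_d below 0.02 m/s); the robot touches nothing.
It fails at once if a crucible is pressed hard into a collar, so that it would wedge (over 50 N on the cone, as from a push of about 13 N) (contact force between any of crucible_a, crucible_b, crucible_c, crucible_d and collar_a above 50 N or contact force between any of crucible_a, crucible_b, crucible_c, crucible_d and collar_b above 50 N or contact force between any of crucible_a, crucible_b, crucible_c, crucible_d and collar_c above 50 N or contact force between any of crucible_a, crucible_b, crucible_c, crucible_d and collar_d above 50 N).
It fails at once if a crucible is dropped: let go more than 12 mm above its seat ((height (world z) of crucible_a above 0.062 m and contact force between crucible_a and the fingers below 0.01 N) or (height (world z) of crucible_b above 0.062 m and contact force between crucible_b and the fingers below 0.01 N) or (height (world z) of crucible_c above 0.062 m and contact force between crucible_c and the fingers below 0.01 N) or (height (world z) of crucible_d above 0.062 m and contact force between crucible_d and the fingers below 0.01 N)).
It also fails if it takes over 96 s, if anything falls off the work surface, if the arm or the gripper's body presses on something with over 40 N, if the wrist force passes 120 N, or if a joint passes its speed limit or range.

### The arm

A 6-joint arm with a two-finger parallel gripper is mounted at the origin on a cart in front of the work surface, level with it; the furniture and walls round the work are solid. World frame = base frame: x ahead of the robot, y to its left, z up, the work surface at z = 0. Lengths are in m, angles in rad, forces in N, time in s.
With the tool pointing down it reaches from about 0.35 to 0.775 m from the base axis. Payload 5.5 kg.
Tool frame: the origin (TCP) lies at the very end of the fingers, on their centre line; the grasp point (between the pads) lies env.pinch_z behind it (env.pinch_z is the distance from the TCP to the grasp point, in m); z points along the fingers, y is the line along which they close (so a half turn about z gives the same grasp; the last joint's range is limited). The gripper opens to 85 mm and grips with 20 to 120 N. Pads are 22 mm wide; open, the fingers measure 114 mm over their backs; the gripper's body (76 mm by 85 mm) begins 54 mm behind the grasp point. The pads swing forward as they close: fully open they stand 13 mm farther back than shut.
Start: joints at [-1.386, 0.313, 0.046, 1.304, 0, 1.431], TCP at [0.183, -0.545, 0.231] pointing down, gripper open.
Joint ranges: [-2.76, 2.76], [-0.86, 1.69], [-1.03, 1.26], [-2.2, 2.34], [-1.47, 1.5], [-3.14, 3.14]. Speed limits (rad/s): [2.57, 2.57, 3.14, 3.14, 3.14, 3.14].

### API

Orientations are given as a unit quaternion [w, x, y, z].
In Python, from workcell import env, eyes gives the robot as it stands.
- The arm moves only by the shell command python3 -m jog 'ROWS' [FORCE]. ROWS is JSON, one flat list of numbers, 7 for each row, row after row: the shift along the world's x, y, z as a fraction of full scale, then the turn, a rotation vector about the world's x, y, z as a fraction of full scale, then the opening, from -1 (shut) to 1 (fully open), so that 0 is half open. A call has 1 to 12 rows; each row is the pose to reach, as a shift and turn from the pose commanded when the call began, turning the shorter way round; what a row does not reach only later rows make up. Full scale, the value 1, is 20 cm for a shift and pi rad for a turn. A row lasts 1/12 s, in which the tool goes at most 41.7 mm and 7.16 degrees, less where a joint would pass 70% of its speed; a pose out of reach is approached as far as the arm can. A call with a number of a shift or a turn outside -1 to 1 is refused whole. A call with a gripper value outside its range is refused whole. The fingers move at their own pace and stop on an object; FORCE is the grip in N (left out, the last holds). Time passes only in rows, so rows that repeat a pose let the fingers close. It gives the time, the measured TCP pose, the force, the opening and the grip force at its end, in the units of the state.
- env.get_state(): the state, without advancing time (a new reading comes with each control period).
- eyes.read_camera(name): name is "side" or "top" or "wrist"; returns (picture, depth): 400x640x3 uint8, red, green, blue; 400x640 float32, m along the optical axis (not along the pixel's ray), 0 where there is no reading.
- eyes.calibration(name): a dict with "fx", "fy", "cx", "cy" (pixels), "R" (3x3) and "t" (3): a world point X has camera coordinates R X + t; the wrist camera has in their place "tool_from_camera" (4x4, takes a point from camera to tool coordinates, whose origin is the TCP and whose axes are the flange's). Camera axes: x right, y down, z forward; pixel columns grow to the right and rows downward; lengths in m; the calibration is good to about 2 mm. A picture is of the moment at which its call begins: read the wrist's pose just before it. calibration takes no time and is no camera call.
- env.hand_in(): hands the job in; it is judged then, once.
The state is a dict: "clock": time; "joint_pos": joint angles; "qvel": joint speeds; "tau": joint torques, N m; "tcp_pos": TCP position; "orientation": TCP orientation; "wrist_force": force on the tool from outside, world axes, zero at the start; "ft_torque": the same for the moment, N m; "finger_gap": finger opening in m; "grip_force": force on a finger pad.
Only numpy, scipy, OpenCV 4.12 (cv2) and the standard library are available. Lean on these libraries where they do the work, as an engineer would, in place of code of your own. Each camera call takes 0.05 s, during which the arm holds its last target. There are 200 camera calls.

## Working session

There is one attempt and no reset: what is moved stays moved. The work goes in short steps, Python scripts to look and compute and a shell command to move; the robot and the scene stay as the last step left them, time stands still between calls to the robot, and variables do not carry over. Pictures are saved under pics/ and viewed, at most 14 in all, crops included, and the job is handed in when it is done.

```bash
mkdir -p pics; ls; cat > h.py <<'E'
from workcell import env, eyes
import numpy as np, cv2
def snap(n,f):
    im,d=eyes.read_camera(n); cv2.imwrite(f'pics/{f}.png',im[:,:,::-1]); np.save(f'pics/{f}.npy',d); return im,d
def world(n,d):
    c=eyes.calibration(n); v,u=np.mgrid[:400,:640]
    P=np.stack([(u-c['cx'])/c['fx']*d,(v-c['cy'])/c['fy']*d,d],-1)
    return (P-np.array(c['t']))@np.array(c['R'])
E
python3 - <<'E'
from h import *
for n in('top','side'): snap(n,n+'0')
s=env.get_state(); print(s['clock'],s['tcp_pos'],s['orientation'],s['finger_gap'],env.pinch_z)
E
```

```text
pics
0.1 [ 0.18340217 -0.54450287  0.23049508] [-8.11549557e-04  9.86843293e-01  1.61677630e-01 -5.62987972e-06] 0.08503494702861851 0.0187
```

View pics/top0.png

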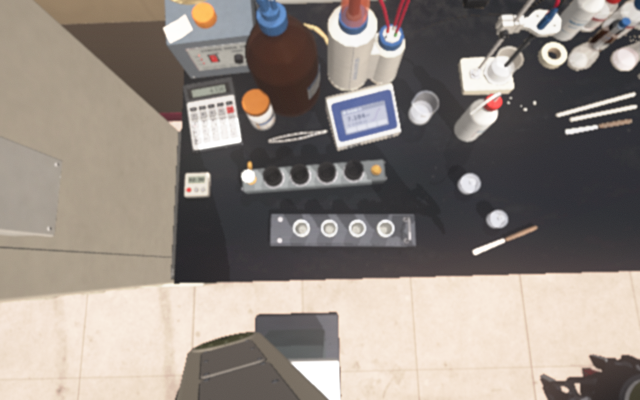

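View pics/side0.png

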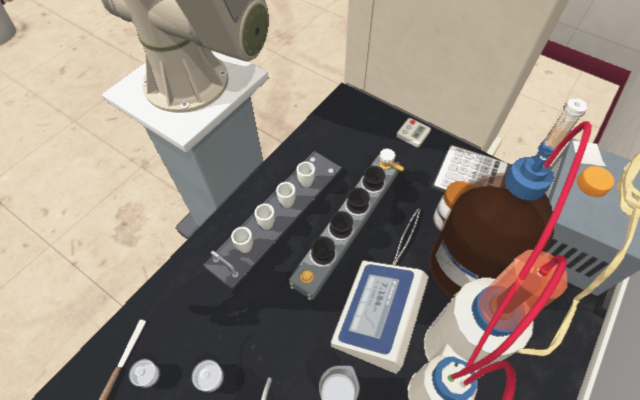

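The top view shows the rack with white rims at about (302..386, 228) and the handle on the right at (408, 230). The manifold's collars are at about (272..355, 175), with the white-knobbed valve on the left at (249, 176). So the order runs from rack right to manifold left. Next I'll measure the positions.

```bash
python3 - <<'E'
from h import *
for n in('top','side'):
    d=np.load(f'pics/{n}0.npy'); im=cv2.imread(f'pics/{n}0.png'); W=world(n,d); z=W[...,2]; ok=d>0
    g=im.max(2)
    reg=(slice(150,255),slice(235,420)) if n=='top' else (slice(145,300),slice(200,405))
    def blobs(m,lab):
        M=np.zeros(z.shape,np.uint8); M[reg]=(m&ok)[reg]
        k,L,S,C=cv2.connectedComponentsWithStats(M)
        for i in range(1,k):
            if S[i,4]>25:
                p=W[L==i]; print(n,lab,C[i].round(1),S[i,4],'mid',((p.max(0)+p.min(0))/2*1000).round(1),'ext',(np.ptp(p,axis=0)*1000).round(1),'zmed',(np.median(p[:,2])*1000).round(1))
    blobs((z>.052)&(z<.068)&(g>120),'rim')
    blobs((z>.060)&(z<.080)&(g<70),'collar')
    blobs((z>.078)&(z<.12),'tall'); 
    c=eyes.calibration(n); R=np.array(c['R']); t=np.array(c['t']); print(n,'cam',-R.T@t,c['fx'])
im=cv2.imread('pics/top0.png')[145:260,230:425]; a=cv2.resize(im,None,fx=4,fy=4,interpolation=cv2.INTER_CUBIC)
cv2.imwrite('pics/c1.png',a)
E
```

```text
top rim [249.5 166.1] 33 mid [612.6  40.9  56.3] ext [22.4  7.8  8.4] zmed 56.2
top rim [409.  228.9] 61 mid [ 447.7 -336.4   57.6] ext [51.8  6.9  8.9] zmed 57.9
top rim [301.  228.4] 66 mid [456.5 -83.   60. ] ext [37.  37.5 12.4] zmed 62.3
top rim [329.1 228.4] 65 mid [ 453.4 -149.9   59.6] ext [35.5 35.4 13.6] zmed 62.6
top rim [357.6 228.5] 72 mid [ 451.6 -214.6   59. ] ext [35.4 37.  13.7] zmed 62.2
top rim [385.9 228.1] 75 mid [ 449.6 -280.9   59.7] ext [35.3 35.7 13.8] zmed 62.4
top collar [353.7 167.9] 124 mid [ 593.6 -213.    67.2] ext [44.5 39.  14.1] zmed 68.8
top collar [325.9 170.5] 123 mid [ 590.6 -147.1   66.4] ext [44.8 36.3 12.5] zmed 69.1
top collar [298.9 172.4] 128 mid [587.8 -81.   66.4] ext [45.2 38.5 12.6] zmed 68.9
top collar [271.6 174.3] 123 mid [585.  -16.3  66.8] ext [45.2 38.7 13.4] zmed 68.7
top cam [ 0.36700912 -0.14222371  0.92052227] 366.51632774719883
side rim [393.6 165.1] 77 mid [600.9  35.3  59.7] ext [45.6 22.  15.1] zmed 55.4
side rim [304.8 169.8] 143 mid [457.4 -84.8  59.1] ext [37.4 37.1 14.1] zmed 60.8
side rim [285.1 190.9] 157 mid [ 455.3 -151.1   59. ] ext [38.2 37.7 13.7] zmed 60.8
side rim [263.9 213. ] 157 mid [ 453.4 -216.3   59.2] ext [37.5 37.  13.2] zmed 60.8
side rim [241.2 236.8] 178 mid [ 451.7 -282.5   59.1] ext [37.8 36.5 14. ] zmed 61.1
side rim [221.4 258.8] 83 mid [ 449.7 -337.7   56.6] ext [52.7  6.1  9.1] zmed 58.3
side rim [385.9 282.3] 689 mid [ 727.  -201.2   60. ] ext [49.6 81.3 16. ] zmed 60.1
side collar [373.7 174.5] 220 mid [585.3 -16.9  66.8] ext [44.7 45.7 13.5] zmed 68.4
side collar [357.5 196.8] 216 mid [588.7 -83.5  66.7] ext [44.7 43.7 13. ] zmed 68.8
side collar [340.8 221.1] 241 mid [ 591.4 -149.2   66.9] ext [45.5 43.6 13.6] zmed 68.9
side collar [322.4 246.8] 256 mid [ 595.  -214.8   67.1] ext [46.  44.1 13.7] zmed 69.2
side cam [ 0.79224041 -0.48964643  0.78217743] 419.56102133599427
```

View pics/c1.png

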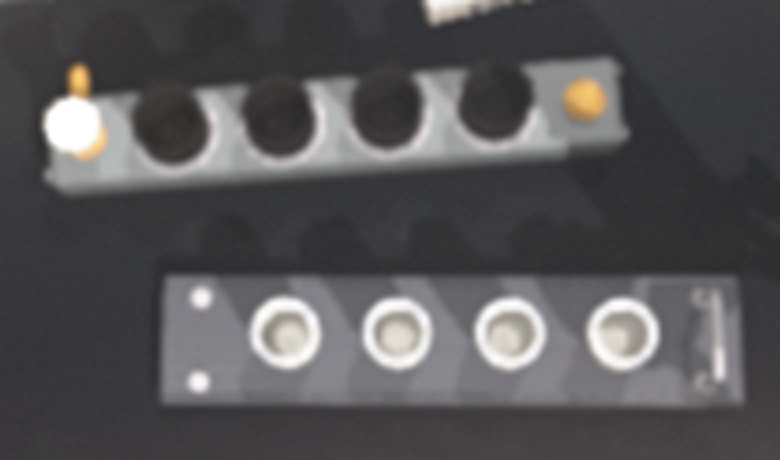

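The crop confirms the layout: the handle is at right, (718, 335) in the crop, the valve is at left, and the collars tilt slightly. Both cameras agree to about 1–2 mm.

- Rack places (mm), P1 to P4: (450.4, -281.9), (452.5, -215.9), (454.7, -149.9), (456.8, -83.9).
- Collars (mm), C1 to C4: (585.4, -17.2), (588.5, -83.1), (591.6, -149), (594.8, -215).

The fingers will close across the row, so the tool yaws +69.6° at the rack and a further +4.5° at the manifold.

```bash
python3 -m jog '[0.665,0.655,-0.2,0,0,0.1933,1, 0.665,0.655,-0.2,0,0,0.1933,1, 0.665,0.655,-0.2,0,0,0.1933,1, 0.665,0.655,-0.2,0,0,0.1933,1, 0.665,0.655,-0.2,0,0,0.1933,1, 0.665,0.655,-0.2,0,0,0.1933,1, 0.665,0.655,-0.2,0,0,0.1933,1, 0.665,0.655,-0.2,0,0,0.1933,1]' 20
python3 -m jog '[0.67,0.658,-0.2,0,0,0.1933,1, 0.67,0.658,-0.2,0,0,0.1933,1, 0.67,0.658,-0.2,0,0,0.1933,1, 0.67,0.658,-0.2,0,0,0.1933,1, 0.67,0.658,-0.2,0,0,0.1933,1, 0.67,0.658,-0.2,0,0,0.1933,1, 0.67,0.658,-0.2,0,0,0.1933,1, 0.67,0.658,-0.2,0,0,0.1933,1, 0.67,0.658,-0.2,0,0,0.1933,1, 0.67,0.658,-0.2,0,0,0.1933,1]'
python3 - <<'E'
from h import *
from scipy.spatial.transform import Rotation as Ro
s=env.get_state(); q=s['orientation']; R=Ro.from_quat([*q[1:],q[0]]).as_matrix(); print(s['tcp_pos'],R.round(4),s['joint_pos'])
im,d=snap('wrist','w1'); c=eyes.calibration('wrist'); v,u=np.mgrid[:400,:640]
P=np.stack([(u-c['cx'])/c['fx']*d,(v-c['cy'])/c['fy']*d,d],-1); T=np.array(c['tool_from_camera'])
W=(P@T[:3,:3].T+T[:3,3])@R.T+s['tcp_pos']
z=W[...,2]; M=((z>.058)&(z<.067)&(d>0)&(im.max(2)>110)).astype(np.uint8)
k,L,S,C=cv2.connectedComponentsWithStats(M)
for i in range(1,k):
    if S[i,4]>100:
        p=W[L==i]; print(C[i].round(),S[i],((p.max(0)+p.min(0))/2*1000).round(1),(np.ptp(p,axis=0)*1000).round(1))
E
```

```text
clock: 0.77
tcp_pos: [0.3164, -0.4144, 0.1914]
orientation: [0.0, 0.894, 0.449, -0.0]
wrist_force: [0.4, -0.5, -0.4]
finger_gap: 0.0853
grip_force: 0.0
clock: 1.6
tcp_pos: [0.4498, -0.284, 0.1517]
orientation: [0.0, 0.719, 0.695, -0.0]
wrist_force: [0.0, 0.4, -1.2]
finger_gap: 0.0852
grip_force: 0.0
[ 0.44982146 -0.2839597   0.15172667] [[ 3.480e-02  9.994e-01  5.000e-04]
 [ 9.994e-01 -3.480e-02 -7.000e-04]
 [-7.000e-04  5.000e-04 -1.000e+00]] [-7.13958573e-01  2.67447641e-01 -2.15275240e-01  1.08723828e+00
 -1.76296298e-04  8.91686974e-01]
[320.   9.] [293   0  54  18 360] [ 455.4 -162.3   61.1] [31.1  9.2  6.2]
[320.  98.] [290  68  60  63 872] [ 453.6 -214.1   61.2] [36.9 37.4  6.2]
[319. 200.] [292 173  56  55 779] [ 451.5 -279.7   61. ] [37.2 37.5  5.9]
[321. 273.] [295 270  52   6 170] [ 450.5 -335.2   59.1] [37.1  5.3  2.1]
```

View pics/w1.png

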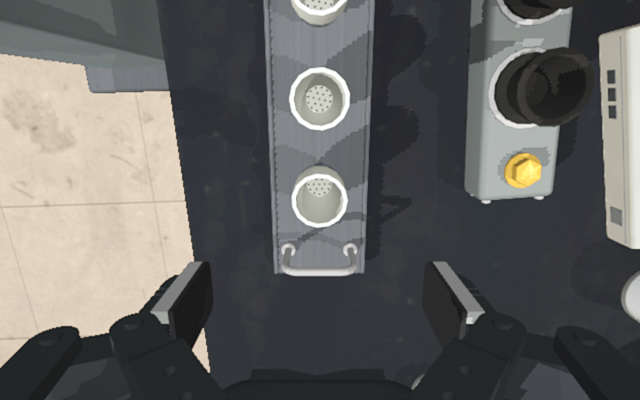

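The wrist view shows the first crucible's rim at (319, 200), between the fingers' closing lines and ahead of the handle at (321, 270). I'll descend and grip it.

```bash
python3 -m jog '[0.006,0.015,-0.3,0,0,0,1, 0.006,0.015,-0.45,0,0,0,1, 0.006,0.015,-0.588,0,0,0,1, 0.006,0.015,-0.588,0,0,0,1, 0.006,0.015,-0.588,0,0,0,1]' 20
python3 -m jog '[0,0,0,0,0,0,-0.3, 0,0,0,0,0,0,-0.3, 0,0,0,0,0,0,-0.3, 0,0,0,0,0,0,-0.3, 0,0,0,0,0,0,-0.3, 0,0,0,0,0,0,-0.3,0,0,0,0,0,0,-0.3, 0,0,0,0,0,0,-0.3]' 20
```

```text
clock: 2.07
tcp_pos: [0.4499, -0.2788, 0.0327]
orientation: [-0.002, 0.719, 0.695, -0.0]
wrist_force: [-0.3, -0.2, 1.4]
finger_gap: 0.0854
grip_force: 0.0
clock: 2.73
tcp_pos: [0.4528, -0.2804, 0.0356]
orientation: [0.002, 0.718, 0.696, 0.0]
wrist_force: [-0.7, -0.1, 7.0]
finger_gap: 0.0361
grip_force: 25.9
```

```bash
python3 -m jog '[0,0,0.05,0,0,0,-0.3, 0,0,0.1,0,0,0,-0.3, 0,0,0.1,0,0,0,-0.3, 0,0,0.1,0,0,0,-0.3,0,0,0.1,0,0,0,-0.3]' 20
python3 - <<'E'
from h import *
snap('wrist','w2')
E
```

```text
clock: 3.15
tcp_pos: [0.4518, -0.2794, 0.0539]
orientation: [0.0, 0.718, 0.696, 0.0]
wrist_force: [-0.6, -1.1, -0.1]
finger_gap: 0.0363
grip_force: 25.2
```

View pics/w2.png

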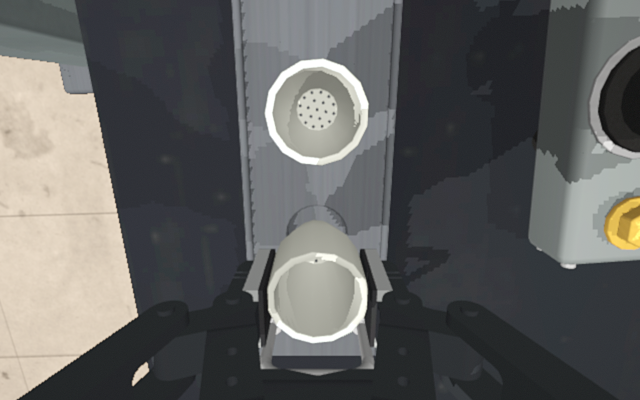

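The crucible is held upright, with its rim at (318, 297) between the pads, and its pocket below is empty. Now I'll lift and carry it.

```bash
cat >> h.py <<'E'
from scipy.spatial.transform import Rotation as Ro
def wrist(f,lo,hi,bright=True):
    """held/seen rims: blobs in the world height band [lo,hi]"""
    s=env.get_state(); q=s['orientation']; R=Ro.from_quat([*q[1:],q[0]]).as_matrix()
    im,d=snap('wrist',f); c=eyes.calibration('wrist'); v,u=np.mgrid[:400,:640]
    P=np.stack([(u-c['cx'])/c['fx']*d,(v-c['cy'])/c['fy']*d,d],-1); T=np.array(c['tool_from_camera'])
    W=(P@T[:3,:3].T+T[:3,3])@R.T+s['tcp_pos']; z=W[...,2]
    g=im.max(2); M=((z>lo)&(z<hi)&(d>0)&((g>110) if bright else (g<90))).astype(np.uint8)
    k,L,S,C=cv2.connectedComponentsWithStats(M); print('tcp',(s['tcp_pos']*1000).round(1),'yaw',np.degrees(np.arctan2(R[1,1],R[0,1])).round(1))
    for i in range(1,k):
        if S[i,4]>150:
            p=W[L==i]; print(C[i].round(),S[i,4],((p.max(0)+p.min(0))/2*1000).round(1),(np.ptp(p,axis=0)*1000).round(1),'top',(np.percentile(p[:,2],95)*1000).round(1))
E
python3 -m jog '[0,0,0.15,0,0,0,-0.3, 0,0,0.3,0,0,0,-0.3, 0,0,0.45,0,0,0,-0.3, 0.1,0.2,0.45,0,0,0,-0.3, 0.2,0.4,0.45,0,0,0,-0.3, 0.3,0.6,0.45,0,0,0.012,-0.3, 0.335,0.65,0.45,0,0,0.025,-0.3, 0.335,0.65,0.45,0,0,0.025,-0.3]' 20
python3 -m jog '[0.1,0.2,0,0,0,0,-0.3, 0.2,0.4,0,0,0,0,-0.3, 0.27,0.53,0,0,0,0,-0.3,0.335,0.665,0,0,0,0,-0.3, 0.335,0.665,0,0,0,0,-0.3,0.335,0.665,0,0,0,0,-0.3,0.335,0.665,0,0,0,0,-0.3]' 20
python3 - <<'E'
from h import *
wrist('w3',.145,.18); 
im,d=snap('top','t3')
W=world('top',d); z=W[...,2]; m=(z>.155)&(z<.18)&(im.max(2)>120)&(d>0); m[:150]=0;m[260:]=0
print((W[m].min(0)*1000).round(),(W[m].max(0)*1000).round())
E
```

```text
clock: 3.87
tcp_pos: [0.5199, -0.1456, 0.1433]
orientation: [-0.001, 0.688, 0.726, 0.001]
wrist_force: [0.3, -0.3, -0.7]
finger_gap: 0.0358
grip_force: 25.2
clock: 4.45
tcp_pos: [0.585, -0.017, 0.143]
orientation: [-0.0, 0.69, 0.723, -0.001]
wrist_force: [-0.6, 0.1, -0.4]
finger_gap: 0.036
grip_force: 25.2
tcp [585. -17. 143.] yaw 2.7
[317. 288.] 7003 [584.9 -16.1 158.7] [36.5 38.1 27.3] top 170.3
[257. 270.] 518 [561.5  -9.1 163.1] [ 6.5  5.5 33.8] top 178.9
[378. 270.] 523 [606.6  -5.1 163. ] [ 5.2  1.8 33.9] top 178.6
[559. -37. 156.] [592. -29. 172.]
```

View pics/w3.png

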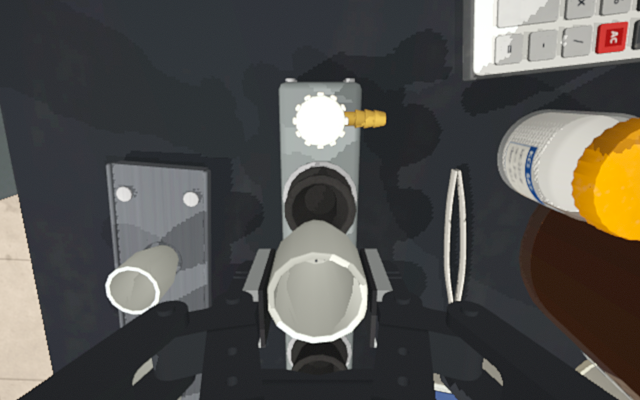

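The wrist view shows the first collar at (320, 200), next to the valve at (320, 120), and the crucible held over it, rim at (318, 300). I'll check the collar's position with the wrist depth before lowering.

```bash
python3 - <<'E'
from h import *
wrist('w4',.064,.074,False)
E
```

```text
tcp [585.  -17.7 143.4] yaw 2.6
[320. 199.] 1396 [586.7 -10.2  68. ] [45.1 37.5  8.1] top 70.2
[578. 278.] 1249 [770.3 -66.1  69. ] [26.7 95.5 10. ] top 73.5
[319. 360.] 536 [ 592.  -131.6   67.4] [41.7 17.3  6.8] top 70.2
```

```bash
python3 -m jog '[0.004,0.006,-0.1,0,0,0,-0.3, 0.004,0.006,-0.17,0,0,0,-0.3, 0.004,0.006,-0.23,0,0,0,-0.3, 0.004,0.006,-0.27,0,0,0,-0.3, 0.004,0.006,-0.3,0,0,0,-0.3, 0.004,0.006,-0.3,0,0,0,-0.3, 0.004,0.006,-0.3,0,0,0,-0.3]'
python3 -m jog '[0,0,-0.005,0,0,0,-0.3, 0,0,-0.01,0,0,0,-0.3, 0,0,-0.015,0,0,0,-0.3, 0,0,-0.015,0,0,0,-0.3]'
```

```text
clock: 5.18
tcp_pos: [0.5865, -0.0156, 0.0839]
orientation: [0.0, 0.691, 0.723, 0.0]
wrist_force: [0.4, -1.3, -0.4]
finger_gap: 0.0362
grip_force: 25.2
clock: 5.52
tcp_pos: [0.5867, -0.0152, 0.0809]
orientation: [0.0, 0.69, 0.724, 0.0]
wrist_force: [-0.7, -0.6, -0.9]
finger_gap: 0.0359
grip_force: 25.2
```

```bash
python3 -m jog '[0,0,-0.005,0,0,0,-0.3, 0,0,-0.01,0,0,0,-0.3, 0,0,-0.01,0,0,0,-0.3]'
python3 -m jog '[0,0,-0.005,0,0,0,-0.3, 0,0,-0.01,0,0,0,-0.3, 0,0,-0.01,0,0,0,-0.3]'
```

```text
clock: 5.77
tcp_pos: [0.5864, -0.0151, 0.0785]
orientation: [-0.0, 0.69, 0.724, -0.0]
wrist_force: [0.0, -0.5, -0.4]
finger_gap: 0.0364
grip_force: 25.2
clock: 6.02
tcp_pos: [0.5867, -0.0152, 0.0767]
orientation: [0.0, 0.69, 0.724, 0.0]
wrist_force: [1.1, -0.2, -1.0]
finger_gap: 0.0358
grip_force: 25.2
```

```bash
python3 -m jog '[0,0,-0.004,0,0,0,-0.3, 0,0,-0.004,0,0,0,-0.3]' | grep -E 'tcp|wrist'
python3 -m jog '[0,0,-0.004,0,0,0,-0.3, 0,0,-0.004,0,0,0,-0.3]' | grep -E 'tcp|wrist'
```

```text
tcp_pos: [0.587, -0.0152, 0.0761]
wrist_force: [0.6, 0.3, 0.5]
tcp_pos: [0.587, -0.0152, 0.0756]
wrist_force: [0.9, 0.4, 3.0]
```

The wrist force has risen to 3 N, so it is in contact. Releasing.

```bash
python3 -m jog '[0,0,0,0,0,0,0.3, 0,0,0,0,0,0,0.6, 0,0,0,0,0,0,1, 0,0,0,0,0,0,1, 0,0,0,0,0,0,1,0,0,0,0,0,0,1]'
python3 -m jog '[0,0,0.1,0,0,0,1, 0,0,0.25,0,0,0,1, 0,0,0.4,0,0,0,1, 0,0,0.4,0,0,0,1, 0,0,0.4,0,0,0,1]'
python3 - <<'E'
from h import *
wrist('w5',.093,.11); im,d=snap('side','s5'); W=world('side',d);z=W[...,2]
m=(z>.094)&(z<.115)&(im.max(2)>120)&(d>0); p=W[m&(abs(W[...,0]-.585)<.05)&(abs(W[...,1]+.017)<.05)]
print(p.min(0),p.max(0),len(p)); cv2.imwrite('pics/s5c.png',cv2.resize(im[130:310,190:430,::-1],None,fx=3,fy=3))
E
```

```text
clock: 6.85
tcp_pos: [0.5863, -0.0152, 0.075]
orientation: [-0.0, 0.69, 0.724, -0.0]
wrist_force: [-0.8, 0.9, 0.1]
finger_gap: 0.0856
grip_force: 0.0
clock: 7.27
tcp_pos: [0.5881, -0.0155, 0.1574]
orientation: [0.002, 0.69, 0.724, 0.001]
wrist_force: [-0.1, 0.2, 0.2]
finger_gap: 0.0851
grip_force: 0.0
tcp [588.1 -15.5 157.4] yaw 2.7
[602. 177.] 7948 [751.1  18.6 100. ] [49.3 68.5 14. ] top 105.3
[315. 222.] 1376 [587.1 -14.6  98.6] [37.5 37.6 11.1] top 103.3
[ 0.56822558 -0.03674879  0.09400725] [0.60451488 0.00179721 0.10659534] 146
```

View pics/s5c.png

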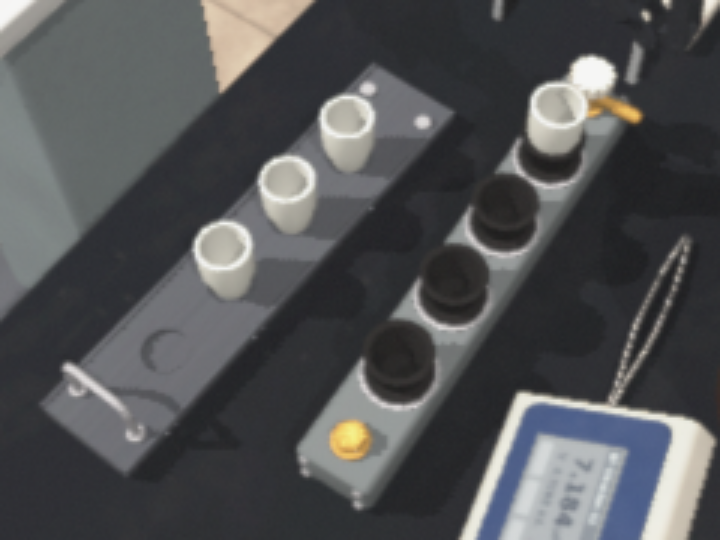

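The first crucible stands upright in the collar by the valve, at about (557, 120) in the crop. Its rim is at 103 mm, as expected for a seated one, and the other three still stand in the rack. Next is the second crucible.

```bash
python3 -m jog '[-0.1,-0.15,0,0,0,0,1, -0.2,-0.3,0,0,0,-0.012,1, -0.3,-0.45,0,0,0,-0.025,1, -0.4,-0.6,0,0,0,-0.025,1, -0.5,-0.75,0,0,0,-0.025,1, -0.6,-0.9,0,0,0,-0.025,1, -0.67,-0.998,0,0,0,-0.025,1, -0.67,-0.998,0,0,0,-0.025,1, -0.67,-0.998,0,0,0,-0.025,1]' 20
python3 - <<'E'
from h import *
wrist('w6',.055,.067)
E
```

```text
clock: 8.12
tcp_pos: [0.451, -0.2152, 0.1538]
orientation: [-0.001, 0.719, 0.695, -0.0]
wrist_force: [0.0, 0.2, 0.8]
finger_gap: 0.0855
grip_force: 0.0
tcp [ 451.  -215.2  153.8] yaw -2.0
[322.  14.] 468 [457.7 -94.4  59.6] [35.  13.4  9.1] top 63.2
[322. 103.] 888 [ 455.9 -147.9   59.6] [37.5 37.3  9.1] top 63.2
[321. 204.] 877 [ 453.5 -213.9   59.8] [37.2 37.7  9.6] top 63.2
[321. 349.] 412 [ 449.7 -334.8   57.5] [49.5  6.3  5. ] top 59.0
```

```bash
python3 -m jog '[0.01,0.003,-0.2,0,0,0,1, 0.01,0.003,-0.4,0,0,0,1, 0.01,0.003,-0.53,0,0,0,1, 0.01,0.003,-0.597,0,0,0,1, 0.01,0.003,-0.597,0,0,0,1, 0.01,0.003,-0.597,0,0,0,0.3, 0.01,0.003,-0.597,0,0,0,0, 0.01,0.003,-0.597,0,0,0,-0.3, 0.01,0.003,-0.597,0,0,0,-0.3, 0.01,0.003,-0.597,0,0,0,-0.3, 0.01,0.003,-0.597,0,0,0,-0.3, 0.01,0.003,-0.597,0,0,0,-0.3]' 20
python3 -m jog '[0,0,0,0,0,0,-0.3, 0,0,0,0,0,0,-0.3]' 20
```

```text
clock: 9.17
tcp_pos: [0.4556, -0.2149, 0.0371]
orientation: [0.002, 0.718, 0.696, 0.0]
wrist_force: [-0.2, 1.1, 6.0]
finger_gap: 0.0385
grip_force: 19.7
clock: 9.33
tcp_pos: [0.4556, -0.2149, 0.0371]
orientation: [0.001, 0.718, 0.696, 0.0]
wrist_force: [0.3, 0.3, 7.0]
finger_gap: 0.0385
grip_force: 19.7
```

```bash
python3 -m jog '[0,0,0.05,0,0,0,-0.3, 0,0,0.2,0,0,0,-0.3, 0,0,0.4,0,0,0,-0.3, 0,0,0.54,0,0,0,-0.3, 0.15,0.15,0.54,0,0,0,-0.3, 0.3,0.3,0.54,0,0,0.012,-0.3, 0.45,0.45,0.54,0,0,0.025,-0.3, 0.6,0.6,0.54,0,0,0.025,-0.3, 0.68,0.665,0.54,0,0,0.025,-0.3, 0.68,0.665,0.54,0,0,0.025,-0.3,0.68,0.665,0.54,0,0,0.025,-0.3,0.68,0.665,0.54,0,0,0.025,-0.3]' 20
python3 - <<'E'
from h import *
wrist('w7',.145,.18);wrist('w8',.064,.074,False)
E
```

```text
clock: 10.33
tcp_pos: [0.5896, -0.0813, 0.1437]
orientation: [-0.0, 0.69, 0.724, -0.0]
wrist_force: [0.8, 0.6, -1.1]
finger_gap: 0.038
grip_force: 20.4
tcp [589.6 -81.3 143.7] yaw 2.7
[317. 286.] 6734 [589.8 -80.2 158.2] [38.8 38.5 26.4] top 169.6
[254. 270.] 503 [565.  -73.5 164.3] [ 6.6  5.8 31.3] top 178.7
[381. 270.] 504 [612.4 -69.2 164.2] [ 5.1  1.7 31.5] top 178.8
tcp [589.4 -81.8 143.8] yaw 2.6
[597. 185.] 1747 [771.3 -64.5  69. ] [ 29.8 104.2  10. ] top 73.5
[318. 200.] 1297 [589.7 -75.4  67.6] [44.8 36.1  7.2] top 70.2
[317. 361.] 512 [ 595.1 -196.3   67.5] [40.4 14.8  6.9] top 70.1
```

View pics/w8.png

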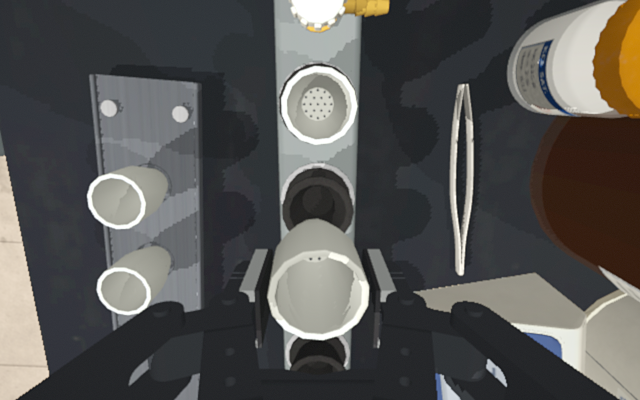

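The second crucible is aligned over collar 2 at (318, 200), and crucible 1 sits well at (318, 104). Lowering.

```bash
python3 -m jog '[0,0,-0.1,0,0,0,-0.3, 0,0,-0.17,0,0,0,-0.3, 0,0,-0.23,0,0,0,-0.3, 0,0,-0.27,0,0,0,-0.3, 0,0,-0.3,0,0,0,-0.3, 0,0,-0.308,0,0,0,-0.3, 0,0,-0.316,0,0,0,-0.3,0,0,-0.316,0,0,0,-0.3]'| grep -E 'tcp|wrist'
python3 -m jog '[0,0,-0.004,0,0,0,-0.3, 0,0,-0.008,0,0,0,-0.3, 0,0,-0.008,0,0,0,-0.3]'| grep -E 'tcp|wrist'
```

```text
tcp_pos: [0.5906, -0.0815, 0.0808]
wrist_force: [-0.0, 0.2, -0.5]
tcp_pos: [0.5907, -0.0811, 0.0792]
wrist_force: [-0.2, 0.7, -0.7]
```

```bash
for i in 1; do python3 -m jog '[0,0,-0.004,0,0,0,-0.3, 0,0,-0.006,0,0,0,-0.3, 0,0,-0.006,0,0,0,-0.3]'| grep -E 'tcp|wrist'; done
python3 -m jog '[0,0,-0.004,0,0,0,-0.3, 0,0,-0.004,0,0,0,-0.3]' | grep -E 'tcp|wrist'
```

```text
tcp_pos: [0.5907, -0.0812, 0.0778]
wrist_force: [0.2, 0.6, 0.3]
tcp_pos: [0.5907, -0.0812, 0.0774]
wrist_force: [-0.2, -0.0, 2.6]
```

Contact again at 2.6 N. I'll release, lift and go to place 3.

```bash
python3 -m jog '[0,0,0,0,0,0,0.3, 0,0,0,0,0,0,0.6, 0,0,0,0,0,0,1, 0,0,0,0,0,0,1, 0,0,0,0,0,0,1,0,0,0,0,0,0,1]'
python3 -m jog '[0,0,0.1,0,0,0,1, 0,0,0.25,0,0,0,1, 0,0,0.4,0,0,0,1, 0,0,0.4,0,0,0,1, 0,0,0.4,0,0,0,1]' |grep tcp
python3 - <<'E'
from h import *
wrist('w9',.093,.11)
E
python3 -m jog '[-0.15,-0.07,0,0,0,0,1, -0.3,-0.15,0,0,0,-0.012,1, -0.45,-0.22,0,0,0,-0.025,1, -0.6,-0.3,0,0,0,-0.025,1, -0.68,-0.34,0,0,0,-0.025,1, -0.68,-0.34,0,0,0,-0.025,1, -0.68,-0.34,0,0,0,-0.025,1]' 20
python3 - <<'E'
from h import *
wrist('w10',.055,.067)
E
```

```text
clock: 12.27
tcp_pos: [0.5904, -0.0812, 0.0768]
orientation: [-0.0, 0.69, 0.724, -0.0]
wrist_force: [-0.8, -0.5, -0.0]
finger_gap: 0.0856
grip_force: 0.0
tcp_pos: [0.5921, -0.0816, 0.1592]
tcp [592.1 -81.6 159.2] yaw 2.7
[611.  60.] 6439 [744.7  16.4 100. ] [37.7 57.9 14. ] top 105.2
[313. 105.] 1307 [587.1 -15.   99. ] [37.4 37.7 11.7] top 103.5
[313. 220.] 1345 [589.9 -80.1  98.6] [37.1 37.7 11.2] top 103.4
[617. 285.] 253 [ 784.3 -115.9  101.5] [20.2 17.1 16.9] top 109.1
clock: 13.32
tcp_pos: [0.4534, -0.1492, 0.156]
orientation: [-0.001, 0.719, 0.695, -0.0]
wrist_force: [1.4, -0.7, 0.4]
finger_gap: 0.0853
grip_force: 0.0
tcp [ 453.4 -149.2  156. ] yaw -1.9
[322. 104.] 879 [458.2 -82.2  59.7] [37.7 37.   9.3] top 63.2
[549.  94.] 332 [601.6 -80.9  61.6] [ 5.1 20.8 10.8] top 66.7
[321. 203.] 852 [ 455.9 -148.    59.5] [37.4 38.1  9. ] top 63.2
```

```bash
python3 -m jog '[0.011,0.003,-0.2,0,0,0,1, 0.011,0.003,-0.4,0,0,0,1, 0.011,0.003,-0.53,0,0,0,1, 0.011,0.003,-0.608,0,0,0,1, 0.011,0.003,-0.608,0,0,0,1, 0.011,0.003,-0.608,0,0,0,0.3, 0.011,0.003,-0.608,0,0,0,0, 0.011,0.003,-0.608,0,0,0,-0.3, 0.011,0.003,-0.608,0,0,0,-0.3, 0.011,0.003,-0.608,0,0,0,-0.3, 0.011,0.003,-0.608,0,0,0,-0.3, 0.011,0.003,-0.608,0,0,0,-0.3]' 20
python3 -m jog '[0,0,0.05,0,0,0,-0.3, 0,0,0.2,0,0,0,-0.3, 0,0,0.4,0,0,0,-0.3, 0,0,0.54,0,0,0,-0.3, 0.15,0,0.54,0,0,0,-0.3, 0.3,0,0.54,0,0,0.012,-0.3, 0.45,0,0.54,0,0,0.025,-0.3, 0.6,0.005,0.54,0,0,0.025,-0.3, 0.68,0.005,0.54,0,0,0.025,-0.3, 0.68,0.005,0.54,0,0,0.025,-0.3,0.68,0.005,0.54,0,0,0.025,-0.3,0.68,0.005,0.54,0,0,0.025,-0.3]' 20
python3 - <<'E'
from h import *
wrist('w11',.145,.18);wrist('w12',.064,.074,False)
E
```

```text
clock: 14.37
tcp_pos: [0.4579, -0.1491, 0.0366]
orientation: [0.001, 0.718, 0.696, 0.001]
wrist_force: [-0.2, 1.0, 5.9]
finger_gap: 0.0364
grip_force: 24.9
clock: 15.37
tcp_pos: [0.5913, -0.1473, 0.1432]
orientation: [-0.001, 0.69, 0.724, -0.0]
wrist_force: [-0.3, -1.4, -0.8]
finger_gap: 0.0358
grip_force: 24.7
tcp [ 591.3 -147.3  143.2] yaw 2.7
[317. 286.] 6725 [ 591.4 -146.1  158. ] [36.8 38.8 26.1] top 169.5
[257. 270.] 520 [ 567.8 -139.4  163.2] [ 6.4  5.4 33.7] top 178.7
[378. 270.] 517 [ 613.  -135.4  163.1] [ 5.   1.6 33.7] top 178.9
tcp [ 591.2 -147.4  143.3] yaw 2.7
[320.  13.] 782 [586.5 -31.   69.9] [39.6 13.2  7.1] top 70.3
[620.  98.] 1976 [775.5 -73.   69. ] [ 38.5 100.   10. ] top 73.5
[320. 201.] 1290 [ 592.4 -141.    67.6] [45.3 35.3  7.2] top 70.2
```

```bash
python3 -m jog '[0.003,0,-0.1,0,0,0,-0.3, 0.003,0,-0.17,0,0,0,-0.3, 0.003,0,-0.23,0,0,0,-0.3, 0.003,0,-0.27,0,0,0,-0.3, 0.003,0,-0.3,0,0,0,-0.3, 0.003,0,-0.308,0,0,0,-0.3, 0.003,0,-0.314,0,0,0,-0.3,0.003,0,-0.314,0,0,0,-0.3]'| grep -E 'tcp|wrist'
python3 -m jog '[0,0,-0.004,0,0,0,-0.3, 0,0,-0.008,0,0,0,-0.3, 0,0,-0.008,0,0,0,-0.3]'| grep -E 'tcp|wrist'
```

```text
tcp_pos: [0.5934, -0.1477, 0.081]
wrist_force: [-0.8, 0.2, -0.2]
tcp_pos: [0.5935, -0.1476, 0.0792]
wrist_force: [-1.0, -0.5, -0.8]
```

```bash
python3 -m jog '[0,0,-0.004,0,0,0,-0.3, 0,0,-0.004,0,0,0,-0.3]' | grep -E 'tcp|wrist'
```

```text
tcp_pos: [0.5933, -0.1476, 0.0781]
wrist_force: [0.2, 0.0, -1.0]
```

```bash
python3 -m jog '[0,0,-0.004,0,0,0,-0.3, 0,0,-0.004,0,0,0,-0.3]' | grep -E 'tcp|wrist'
```

```text
tcp_pos: [0.5934, -0.1476, 0.0773]
wrist_force: [0.5, -0.1, 0.7]
```

```bash
python3 -m jog '[0,0,-0.004,0,0,0,-0.3, 0,0,-0.004,0,0,0,-0.3]' | grep -E 'tcp|wrist'
```

```text
tcp_pos: [0.5934, -0.1476, 0.0768]
wrist_force: [-0.2, 0.6, 2.2]
```

```bash
python3 -m jog '[0,0,0,0,0,0,0.3, 0,0,0,0,0,0,0.6, 0,0,0,0,0,0,1, 0,0,0,0,0,0,1, 0,0,0,0,0,0,1,0,0,0,0,0,0,1]' | grep -E 'tcp|gap'
python3 -m jog '[0,0,0.1,0,0,0,1, 0,0,0.25,0,0,0,1, 0,0,0.4,0,0,0,1, 0,0,0.4,0,0,0,1, 0,0,0.4,0,0,0,1]' |grep tcp
python3 - <<'E'
from h import *
wrist('w13',.093,.11)
E
python3 -m jog '[-0.15,0.07,0,0,0,0,1, -0.3,0.15,0,0,0,-0.012,1, -0.45,0.22,0,0,0,-0.025,1, -0.6,0.3,0,0,0,-0.025,1, -0.67,0.323,0,0,0,-0.025,1, -0.67,0.323,0,0,0,-0.025,1, -0.67,0.323,0,0,0,-0.025,1]' 20
python3 - <<'E'
from h import *
wrist('w14',.055,.067)
E
```

```text
tcp_pos: [0.5933, -0.1476, 0.0765]
finger_gap: 0.0855
tcp_pos: [0.5949, -0.1482, 0.159]
tcp [ 594.9 -148.2  159. ] yaw 2.7
[314.   4.] 359 [587.7 -31.2  98.8] [24.8  5.4 11.6] top 103.1
[314. 103.] 1337 [589.9 -80.4  98.9] [37.1 37.5 11.8] top 103.5
[634. 174.] 165 [ 780.8 -113.3   98.5] [13.  12.1 10.9] top 101.7
[315. 220.] 1381 [ 593.5 -146.6   99.2] [37.4 38.  12.3] top 103.8
clock: 18.43
tcp_pos: [0.4585, -0.0826, 0.1558]
orientation: [-0.0, 0.718, 0.696, -0.0]
wrist_force: [-0.1, -0.8, -0.1]
finger_gap: 0.0856
grip_force: 0.0
tcp [458.5 -82.6 155.8] yaw -1.8
[536.  96.] 409 [598.  -14.4  61.5] [ 6.4 22.  11.1] top 66.5
[317. 204.] 870 [458.3 -82.1  59.5] [37.4 38.3  9.1] top 63.2
[526. 205.] 153 [599.7 -85.4  63.8] [ 9.3 15.2  6.3] top 66.7
```

```bash
python3 -m jog '[0,0,-0.2,0,0,0,1, 0,0,-0.4,0,0,0,1, 0,0,-0.53,0,0,0,1, 0,0,-0.607,0,0,0,1, 0,0,-0.607,0,0,0,1, 0,0,-0.607,0,0,0,0.3, 0,0,-0.607,0,0,0,0, 0,0,-0.607,0,0,0,-0.3, 0,0,-0.607,0,0,0,-0.3, 0,0,-0.607,0,0,0,-0.3, 0,0,-0.607,0,0,0,-0.3, 0,0,-0.607,0,0,0,-0.3]' 20
python3 -m jog '[0,0,0.05,0,0,0,-0.3, 0,0,0.2,0,0,0,-0.3, 0,0,0.4,0,0,0,-0.3, 0,0,0.56,0,0,0,-0.3, 0.15,-0.15,0.56,0,0,0,-0.3, 0.3,-0.3,0.56,0,0,0.012,-0.3, 0.45,-0.45,0.56,0,0,0.025,-0.3, 0.6,-0.6,0.56,0,0,0.025,-0.3, 0.685,-0.655,0.56,0,0,0.025,-0.3, 0.685,-0.655,0.56,0,0,0.025,-0.3,0.685,-0.655,0.56,0,0,0.025,-0.3,0.685,-0.655,0.56,0,0,0.025,-0.3]' 20
python3 - <<'E'
from h import *
wrist('w15',.15,.185);wrist('w16',.064,.074,False)
E
```

```text
clock: 19.48
tcp_pos: [0.4607, -0.0835, 0.0364]
orientation: [0.002, 0.718, 0.696, 0.001]
wrist_force: [-0.2, 0.2, 6.0]
finger_gap: 0.0368
grip_force: 21.4
clock: 20.48
tcp_pos: [0.5953, -0.2133, 0.1465]
orientation: [-0.001, 0.69, 0.724, -0.0]
wrist_force: [-0.8, -0.2, 0.1]
finger_gap: 0.037
grip_force: 21.3
tcp [ 595.3 -213.3  146.5] yaw 2.7
[317. 286.] 6577 [ 595.3 -211.7  162.3] [37.7 38.8 24.6] top 173.1
[255. 274.] 585 [ 572.2 -205.2  168.1] [ 5.2  4.7 33.8] top 184.4
[380. 274.] 605 [ 617.4 -203.1  168.1] [ 5.2  5.4 33.8] top 184.3
tcp [ 595.1 -213.   146.8] yaw 2.7
[318.  15.] 807 [589.8 -96.1  70.2] [40.2 14.7  7.4] top 70.3
[634.  20.] 494 [769.2 -94.4  68.8] [15.6 27.   9.5] top 71.9
[298.  83.] 202 [ 586.5 -140.    69.2] [32.9 32.1  4.2] top 70.1
[318. 200.] 1252 [ 595.4 -207.2   67.8] [45.3 35.7  7.6] top 70.2
```

Aligned over collar 4. Lowering about 66 mm, then fine steps.

```bash
python3 -m jog '[0,-0.002,-0.1,0,0,0,-0.3, 0,-0.002,-0.19,0,0,0,-0.3, 0,-0.002,-0.25,0,0,0,-0.3, 0,-0.002,-0.29,0,0,0,-0.3, 0,-0.002,-0.315,0,0,0,-0.3, 0,-0.002,-0.325,0,0,0,-0.3, 0,-0.002,-0.33,0,0,0,-0.3,0,-0.002,-0.33,0,0,0,-0.3]'| grep -E 'tcp|wrist'
python3 -m jog '[0,0,-0.004,0,0,0,-0.3, 0,0,-0.008,0,0,0,-0.3, 0,0,-0.008,0,0,0,-0.3]'| grep -E 'tcp|wrist'
```

```text
tcp_pos: [0.5966, -0.2144, 0.0818]
wrist_force: [0.2, 0.6, -0.7]
tcp_pos: [0.5965, -0.2145, 0.0799]
wrist_force: [-0.7, 0.4, 0.6]
```

```bash
python3 -m jog '[0,0,-0.004,0,0,0,-0.3, 0,0,-0.004,0,0,0,-0.3]' | grep -E 'tcp|wrist'
```

```text
tcp_pos: [0.5963, -0.2144, 0.0787]
wrist_force: [-0.6, -0.2, -0.4]
```

```bash
python3 -m jog '[0,0,-0.004,0,0,0,-0.3, 0,0,-0.004,0,0,0,-0.3]' | grep -E 'tcp|wrist'
```

```text
tcp_pos: [0.5964, -0.2143, 0.0778]
wrist_force: [0.9, 0.2, -1.0]
```

```bash
python3 -m jog '[0,0,-0.004,0,0,0,-0.3, 0,0,-0.004,0,0,0,-0.3]' | grep -E 'tcp|wrist'
```

```text
tcp_pos: [0.5964, -0.2143, 0.0772]
wrist_force: [0.6, -0.4, -0.2]
```

```bash
python3 -m jog '[0,0,-0.004,0,0,0,-0.3, 0,0,-0.004,0,0,0,-0.3]' | grep -E 'tcp|wrist'
```

```text
tcp_pos: [0.5965, -0.2143, 0.0768]
wrist_force: [0.9, 2.2, 2.5]
```

Contact at 2.5 N. Releasing, lifting clear and checking.

```bash
python3 -m jog '[0,0,0,0,0,0,0.3, 0,0,0,0,0,0,0.6, 0,0,0,0,0,0,1, 0,0,0,0,0,0,1, 0,0,0,0,0,0,1,0,0,0,0,0,0,1]' | grep -E 'tcp|gap'
python3 -m jog '[0,0,0.1,0,0,0,1, 0,0,0.25,0,0,0,1, 0,0,0.4,0,0,0,1, 0,0,0.55,0,0,0,1, 0,0,0.55,0,0,0,1, 0,0,0.55,0,0,0,1]' |grep tcp
python3 - <<'E'
from h import *
wrist('w17',.093,.11); im,d=snap('side','s17'); cv2.imwrite('pics/s17c.png',cv2.resize(im[130:310,190:430,::-1],None,fx=3,fy=3))
E
```

```text
tcp_pos: [0.5962, -0.2144, 0.0762]
finger_gap: 0.0852
tcp_pos: [0.5977, -0.2151, 0.1889]
tcp [ 597.7 -215.1  188.9] yaw 2.7
[314.  11.] 469 [590.  -94.6  98.7] [32.8  9.9 11.3] top 103.4
[627.  57.] 169 [ 779.7 -113.   102.8] [10.9  8.7 14.2] top 109.3
[316. 101.] 986 [ 593.6 -146.9   99. ] [37.2 37.5 12. ] top 103.9
[314. 203.] 1003 [ 596.1 -212.2   98.9] [37.1 37.7 11.7] top 103.6
[635. 338.] 361 [ 851.4 -311.1   98.2] [12.7 39.7 10.4] top 101.5
```

View pics/s17c.png

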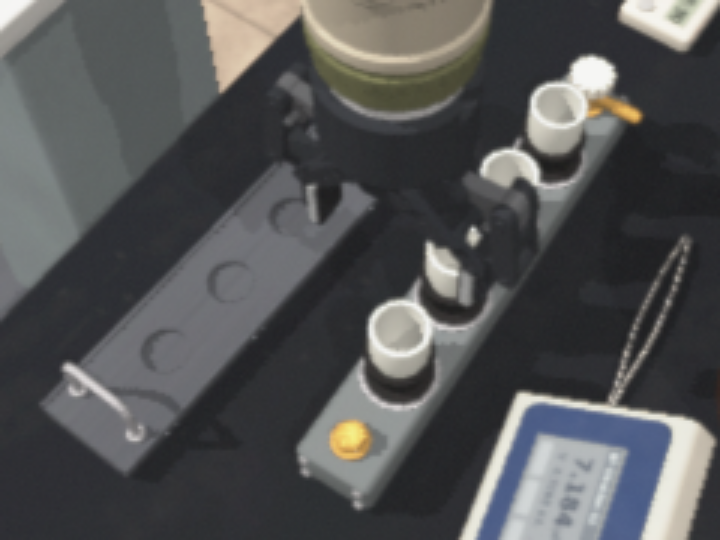

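All four crucibles stand upright in the collars, at about (557, 115), (510, 175), (450, 265) and (400, 340). The gripper is clear above them and their rims read 103–104 mm. Handing in.

```bash
python3 -c "
from workcell import env
print(env.hand_in())"
```

```text
the job is handed in; nothing more can be done
None
```

I moved all four crucibles one at a time, handle end to valve end, seated each upright in its collar at about 2–3 N, released them and handed the job in; the hand-in did not report a verdict.

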